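# Set the egg cooker going

## Task

Set the egg cooker going by pressing its keys down, one at a time and lightly, each until it is down and stays down: first the long bar key, then the small round key, and last the big round key. Leave the square key up, and do not disturb or lift the cooker's domed lid, the ramekins, the salt cellar or the yellow lid.

Things in the scene. Friction and masses are not known exactly. Their poses are not given: they have to be found in the camera images.
- shelf: Low bamboo shelf, fixed: 360 mm deep (x), 620 mm wide (y), top face 70 mm above the worktop. Origin on the worktop under its centre; its front (-x) faces the robot. A shallow bamboo tray slides out to the front underneath it, wholly below the top face, and may stand up to 60 mm out; it has no part in the job.
- cooker: Matte black egg cooker standing on the shelf, fixed. Origin on the shelf under the centre of its round part (208 mm diameter). In front of that (towards its -x) a flat control deck 222 mm wide reaches to 200 mm from the origin; deck top 55 mm above the origin. On the deck, 155 mm in front of the origin, stand four bare steel keys in one row along the cooker's y, 52 mm apart; which key stands in which place of the row changes.
- dome: Black domed lid with a knob on top, 178 mm diameter, 100 mm high with the knob, loose, resting on the round part of the cooker with its underside 58 mm above the cooker's origin. Origin at the centre of its underside. Its edge is 66 mm behind the line of keys. Not to be disturbed.
- bar_key (a joint): Travel of the long bar key, 44 mm long (along the cooker's x) and 14 mm wide: 0 up, grows to 0.010 m fully down (m). It moves straight down, yields at about 3 N all the way and stays where it is left. Past about half of its travel it counts as down.
- bar_top (a point): Centre of the flat top face of the long bar key; 22 mm above the deck while the key is up, and goes down with it. The cap is sprung on the key (2 N per mm, up to 9 mm): it gives 1.5 to 2 mm before the key starts to move, and goes on giving softly once the key is at the bottom, so pushing this face 12 mm down puts the key all the way down, with some 3 to 5 N.
- bar_seat: Fixed thin dark seat (56 x 44 mm, 1 mm thick) of the long bar key, which it carries; origin on the deck top under the key's centre, axes as the cooker's.
- small_key (a joint): Travel of the small round key, 18 mm in diameter: 0 up, grows to 0.010 m fully down (m). It moves straight down, yields at about 3 N all the way and stays where it is left. Past about half of its travel it counts as down.
- small_top (a point): Centre of the flat top face of the small round key; 22 mm above the deck while the key is up, and goes down with it. The cap is sprung on the key (2 N per mm, up to 9 mm): it gives 1.5 to 2 mm before the key starts to move, and goes on giving softly once the key is at the bottom, so pushing this face 12 mm down puts the key all the way down, with some 3 to 5 N.
- small_seat: Fixed thin dark seat (56 x 44 mm, 1 mm thick) of the small round key, which it carries; origin on the deck top under the key's centre, axes as the cooker's.
- big_key (a joint): Travel of the big round key, 34 mm in diameter: 0 up, grows to 0.010 m fully down (m). It moves straight down, yields at about 3 N all the way and stays where it is left. Past about half of its travel it counts as down.
- big_top (a point): Centre of the flat top face of the big round key; 22 mm above the deck while the key is up, and goes down with it. The cap is sprung on the key (2 N per mm, up to 9 mm): it gives 1.5 to 2 mm before the key starts to move, and goes on giving softly once the key is at the bottom, so pushing this face 12 mm down puts the key all the way down, with some 3 to 5 N.
- big_seat: Fixed thin dark seat (56 x 44 mm, 1 mm thick) of the big round key, which it carries; origin on the deck top under the key's centre, axes as the cooker's.
- square_key (a joint): Travel of the square key, 24 x 24 mm (not to be pressed): 0 up, grows to 0.010 m fully down (m). It moves straight down, yields at about 3 N all the way and stays where it is left. Must stay up.
- square_top (a point): Centre of the flat top face of the square key; 22 mm above the deck while the key is up, and goes down with it. The cap is sprung on the key (2 N per mm, up to 9 mm): it gives 1.5 to 2 mm before the key starts to move, and goes on giving softly once the key is at the bottom, so pushing this face 12 mm down puts the key all the way down, with some 3 to 5 N.
- square_seat: Fixed thin dark seat (56 x 44 mm, 1 mm thick) of the square key, which it carries; origin on the deck top under the key's centre, axes as the cooker's.
- ramekin_low: The lowest of three stacked white ceramic ramekins, each 94 mm diameter at the rim and 45 mm high (stack 127 mm), loose on the shelf to the left (+y) of the cooker. Origin at the centre of its underside. Bystander.
- ramekin_mid: The middle of three stacked white ceramic ramekins, each 94 mm diameter at the rim and 45 mm high (stack 127 mm), loose on the shelf to the left (+y) of the cooker. Origin at the centre of its underside. Bystander.
- ramekin_top: The top of three stacked white ceramic ramekins, each 94 mm diameter at the rim and 45 mm high (stack 127 mm), loose on the shelf to the left (+y) of the cooker. Origin at the centre of its underside. Bystander.
- cellar: Stainless salt cellar with a hinged cover, closed: 78 mm diameter, 60 mm high, loose on the shelf to the right (-y) of the cooker. Origin at the centre of its underside. Bystander.
- pot_lid: Yellow silicone lid lying flat on the shelf to the right (-y) of the cooker: 104 mm disc, 5 mm thick, with a 14 mm high knob. Origin at the centre of its underside. Bystander.

How it is judged:
On the way, in this order (a step that is already met when the one before it is completed fails the run):
1. the long bar key is down, the other keys up (value of joint bar_key above 0.005 m and value of joint each of small_key, big_key, square_key below 0.002 m), for 0.1 s.
2. the small round key is down too, big round and square keys up (value of joint small_key above 0.005 m and value of joint each of big_key, square_key below 0.002 m), for 0.1 s.
3. the big round key is down too, square key up (value of joint big_key above 0.005 m and value of joint square_key below 0.002 m), for 0.1 s.
At the end, for the whole second after the job is handed in: The bar, small round and big round keys each stand more than 5 mm down (of 10 mm), the square key less than 2 mm down, and the domed lid, ramekins, salt cellar and yellow lid are at rest within 15 mm of where they began (all of step 3 and value of joint each of bar_key, small_key above 0.005 m and distance of each of dome, ramekin_low, ramekin_mid, ramekin_top, cellar, pot_lid from where it was at the start of the episode below 0.015 m and linear speed of each of dome, ramekin_low, ramekin_mid, ramekin_top, cellar, pot_lid below 0.02 m/s); the robot touches nothing.
It fails at once if a key is pressed before the one ahead of it (bar, small round, big round) is down ((value of joint small_key above 0.002 m and value of joint bar_key below 0.005 m) or (value of joint big_key above 0.002 m and value of joint small_key below 0.005 m)).
It fails at once if the square key is pressed (value of joint square_key above 0.002 m).
It fails at once if a key is pressed harder than 25 N (contact force between any of bar_seat, small_seat, big_seat, square_seat and anything else above 25 N).
It fails at once if the robot bears on the cooker with more than 25 N (contact force between cooker and the fingers above 25 N or contact force between cooker and the arm above 25 N).
It fails at once if the domed lid, a ramekin, the salt cellar or the yellow lid is lifted or shifted by more than 15 mm (distance of any of dome, ramekin_low, ramekin_mid, ramekin_top, cellar, pot_lid from where it was at the start of the episode above 0.015 m).
It also fails if it takes over 45 s, if anything falls off the work surface, if the arm or the gripper's body presses on something with over 40 N, if the wrist force passes 120 N, or if a joint passes its speed limit or range.

## Robot

A 6-joint arm with a two-finger parallel gripper is mounted at the origin on the work surface. World frame = base frame: x ahead of the robot, y to its left, z up, the work surface at z = 0. Lengths are in m, angles in rad, forces in N, time in s.
With the tool pointing down it reaches from about 0.4 to 0.825 m from the base axis. Payload 7 kg.
Tool frame: the origin (TCP) lies on the mounting face of the last link; the fingertips stand 178 mm ahead of it and the grasp point (between the pads) lies 159 mm ahead of it; z points along the fingers, y is the direction in which the jaws open and shut (so a half turn about z gives the same grasp; the last joint's range is limited). The gripper opens to 88 mm and grips with 3 to 60 N. Pads are 19 mm wide; open, the fingers measure 130 mm over their backs; the gripper's body (78 mm by 193 mm) begins 47 mm behind the grasp point.
Start: joints at [1.589, 0.359, 0.012, 0, -1.224, -0.288], TCP at [0.18, 0.651, 0.405] pointing down, gripper open.
Joint ranges: [-3.07, 3.07], [-1.43, 2.12], [-1.02, 1.25], [-3.03, 1.67], [-3.05, -0], [-3.03, 3.03]. Speed limits (rad/s): [2.39, 2.39, 3.01, 3.14, 3.14, 3.14].

## Interface

Orientations are given as [roll, pitch, yaw] about the fixed x, y, z axes, in that order (R = Rz(yaw) Ry(pitch) Rx(roll)).
In Python, from station import * gives the robot as it stands.
- The arm moves only by the tool arm_command, never from a script. Its argument "targets" is a list of rows, each a list of 3 entries, a list of its own where there are three numbers: the turn, a rotation vector about the world's x, y, z in rad, then the shift along the world's x, y, z in mm, then the closure, from 0 (fully open) to 1 (shut). In form: [[[wx, wy, wz], [tx, ty, tz], fingers], ...]. A call has 1 to 8 rows; each row shifts and turns the commanded pose from where the row before left it; what a row does not reach is not made up. A row lasts 1/10 s, in which the tool goes at most 50 mm and 8.59 degrees, less where a joint would pass 70% of its speed; a pose out of reach is approached as far as the arm can. A call with a gripper value outside its range is refused whole. The fingers move at their own pace and stop on an object; "squeeze" is the grip in N (left out, the last holds). Time passes only in rows, so rows that do not move let the fingers close. It gives the time, the measured TCP pose, the force and the opening at its end, in the units of the state.
- get_state(): the state, without advancing time (a new reading comes with each control period).
- grab_frame(name): name is "scene" or "top" or "wrist"; returns (picture, depth): 384x512x3 uint8, red, green, blue; 384x512 float32, m along the optical axis (not along the pixel's ray), 0 where there is no reading.
- camera_params(name): a dict with "mtx" (3x3 intrinsics, pixels), "eye" and "orientation" of the camera in the world. Camera axes: x right, y down, z forward; pixel columns grow to the right and rows downward; lengths in m; the calibration is good to about 2 mm. A picture is of the moment at which its call begins: read the wrist's pose just before it. camera_params takes no time and is no camera call; for the wrist camera it gives the pose at the moment of the call.
- job_done(): hands the job in, once; it reports no verdict.
The state is a dict: "t": time; "q": joint angles; "qd": joint speeds; "joint_efforts": joint torques, N m; "eef_pos": TCP position; "ee_rot": TCP orientation; "force": force on the tool from outside, world axes, zero at the start; "moment": the same for the moment, N m; "width": finger opening in m.
Only numpy, scipy, OpenCV 4.12 (cv2) and the standard library are available. Lean on these libraries where they do the work, as an engineer would, in place of code of your own. Each camera call takes 0.05 s, during which the arm holds its last target.

## Working session

There is one attempt and no reset: what is moved stays moved. The work goes in short steps, Python scripts to look and compute and a tool call to move; the robot and the scene stay as the last step left them, time stands still between calls to the robot, and variables do not carry over. Pictures are saved under pics/ and viewed, and the job is handed in when it is done.

Besides the shell and the picture viewer there is one more tool, called after "Emit:" as name(argument=value, ...), one argument or row to a line, values as JSON. arm_command: Moves the arm, as the interface text tells. Its arguments: {"type":"object","properties":{"targets":{"type":"array"},"squeeze":{"type":"number"}},"required":["targets"]}

```bash
mkdir -p pics; ls; python3 - <<'E'
from station import *
import cv2
s=get_state();print(s)
for n in("scene","top"):
    p,d=grab_frame(n);cv2.imwrite(f"pics/{n}0.png",p[:,:,::-1])
    import numpy as np
    np.savez(f"{n}0.npz",p=p,d=d)
    print(camera_params(n))
E
```

```text
pics
{'t': 0.0, 'q': array([ 1.58915058e+00,  3.59390736e-01,  1.10749297e-02, -3.23766122e-04,
       -1.22411614e+00, -2.88092909e-01]), 'qd': array([-2.02031503e-03,  1.92620938e-03,  1.04300502e-03, -1.56064906e-03,
       -3.69694156e-05, -7.20451802e-04]), 'joint_efforts': array([-9.13362837e-04, -5.82715023e+01,  2.93074107e+01,  6.99759588e+00,
        7.00330449e-03, -1.49781799e-04]), 'eef_pos': array([0.17983233, 0.65040724, 0.40373171]), 'ee_rot': array([ 3.13993796e+00, -1.72942107e-04, -2.69848770e-01]), 'force': array([ 0.09644904, -0.11220342,  0.4221036 ]), 'moment': array([-0.03090996,  0.02749304,  0.00066607]), 'width': 0.08808142212001119}
{'mtx': array([[410.56690403,   0.        , 255.30888686],
       [  0.        , 410.56690403, 189.3351116 ],
       [  0.        ,   0.        ,   1.        ]]), 'eye': array([ 1.38646853, -0.02223428,  0.74662632]), 'orientation': array([-2.24458191,  0.01029206,  1.51676534])}
{'mtx': array([[433.82092519,   0.        , 253.73605448],
       [  0.        , 433.82092519, 187.79499993],
       [  0.        ,   0.        ,   1.        ]]), 'eye': array([0.55103057, 0.01811839, 1.22178864]), 'orientation': array([-3.07265997,  0.01065501, -1.56557968])}
```

View pics/scene0.png

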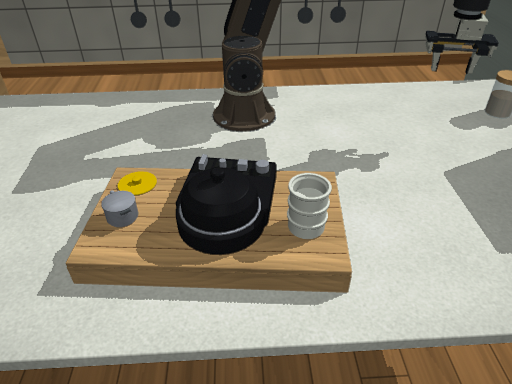

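View pics/top0.png

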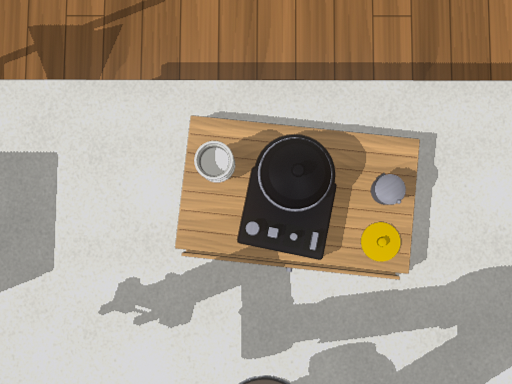

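The top view shows the key row from left (+y) to right: big round (252,228), square (273,232), small round (294,237), bar (314,241). The dome is behind the row, at (298,172). Next I'll measure the positions.

```bash
cat > h.py <<'E'
import numpy as np,cv2
from scipy.spatial.transform import Rotation as R
from station import *
def pts(d,c):
    v,u=np.indices(d.shape);K=c["mtx"]
    x=(u-K[0,2])/K[0,0]*d;y=(v-K[1,2])/K[1,1]*d
    return np.stack([x,y,d],-1)@R.from_euler("xyz",c["orientation"]).as_matrix().T+c["eye"]
def onplane(u,v,z,c):
    K=c["mtx"];r=R.from_euler("xyz",c["orientation"]).as_matrix()@np.array([(u-K[0,2])/K[0,0],(v-K[1,2])/K[1,1],1])
    return c["eye"]+r*(z-c["eye"][2])/r[2]
E
python3 - <<'E'
from h import *
z=np.load("top0.npz");p,d=z["p"],z["d"];c=camera_params("top")
P=pts(d,c)
cv2.imwrite("pics/crop.png",cv2.resize(p[130:280,170:430,::-1],None,fx=3,fy=3,interpolation=cv2.INTER_CUBIC))
g=p.min(2).astype(int)
m=np.zeros_like(g,np.uint8);m[215:262,236:338]=(g[215:262,236:338]>80)&(p[215:262,236:338].max(2)-g[215:262,236:338]<40)
n,l,st,ce=cv2.connectedComponentsWithStats(m)
for i in range(1,n):
    if st[i,4]>15: print(st[i],ce[i],onplane(*ce[i],.147,c).round(4),np.median(P[l==i],0).round(4))
for n,(u,v) in dict(shelf=(230,220),deck=(263,242),deck2=(284,246),dome=(298,172),ram=(215,160)).items(): print(n,P[v,u].round(4))
# refined scene
z=np.load("scene0.npz");p,d=z["p"],z["d"];c=camera_params("scene");P=pts(d,c)
cv2.imwrite("pics/crop2.png",cv2.resize(p[130:280,80:340,::-1],None,fx=3,fy=3,interpolation=cv2.INTER_CUBIC))
for n,(u,v) in dict(bar=(203,160),small=(222,161),sq=(242,164),big=(263,165)).items(): print(n,onplane(u,v,.147,c).round(4),P[v,u].round(4))
E
```

```text
[245 222  14  13 146] [251.95205479 228.        ] [0.5257 0.0338 0.147 ] [0.5257 0.0338 0.1454]
[267 227  11  11  97] [272.42268041 232.13402062] [ 0.5158 -0.0167  0.147 ] [ 0.5161 -0.0157  0.1457]
[290 233   7   8  44] [293.09090909 236.36363636] [ 0.5057 -0.0676  0.147 ] [ 0.5064 -0.0675  0.1464]
[310 232   9  18 108] [313.76851852 240.63888889] [ 0.4956 -0.1184  0.147 ] [ 0.4958 -0.119   0.1457]
shelf [0.5447 0.0933 0.0694]
deck [0.4904 0.0062 0.1266]
deck2 [ 0.4806 -0.0466  0.1242]
dome [ 0.6567 -0.0727  0.2261]
ram [0.6928 0.1259 0.1587]
bar [ 0.5062 -0.1158  0.147 ] [ 0.5059 -0.1158  0.1468]
small [ 0.5141 -0.0668  0.147 ] [ 0.5134 -0.0669  0.1465]
sq [ 0.531 -0.016  0.147] [ 0.5297 -0.016   0.1461]
big [0.539  0.0369 0.147 ] [0.5391 0.0369 0.147 ]
```

View pics/crop.png

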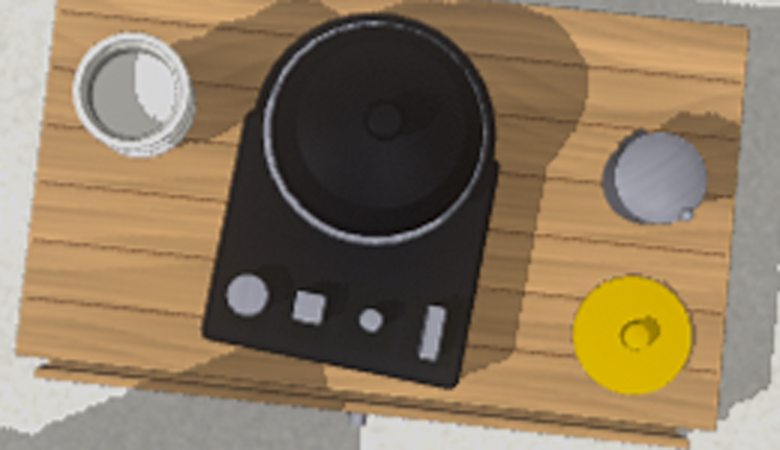

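View pics/crop2.png

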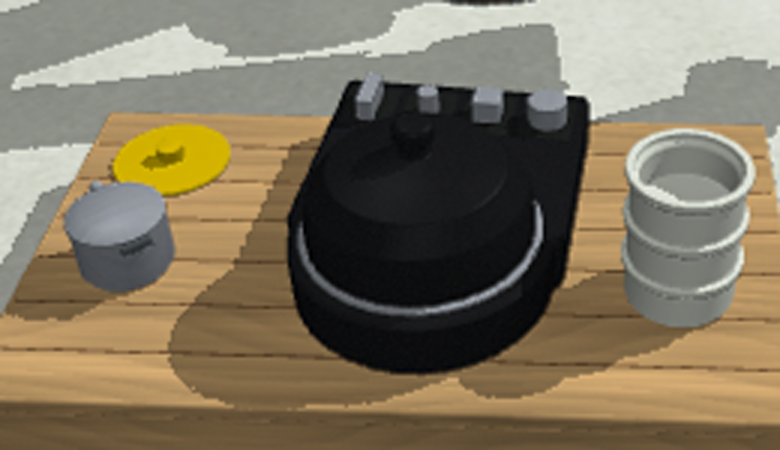

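The measured key tops are big (.526,.034), square (.516,-.017), small (.506,-.068) and bar (.496,-.118). The spacing is 51.8 mm against a nominal 52, z is about .146 against .147, and the cooker yaw is about -0.195. In the scene view the bar is at crop position (369,95), next to the salt cellar side, which agrees with the order above.

My plan is to close the fingers and keep the jaw axis along the key row. The gripper body then reaches only 39 mm towards the dome.

```bash
python3 - <<'E'
from h import *
s=get_state();c=camera_params("wrist")
Rt=R.from_euler("xyz",s["ee_rot"]).as_matrix()
print("cam in tool",Rt.T@(c["eye"]-s["eef_pos"]),"axes",(Rt.T@R.from_euler("xyz",c["orientation"]).as_matrix()).round(2))
print("tool y in world",Rt[:,1])
K=np.array([[.5257,.0338],[.5158,-.0167],[.5057,-.0676],[.4956,-.1184]])
dd=K[0]-K[3];print("yaw",np.arctan2(-dd[0],dd[1]))
E
```

```text
cam in tool [0.08075556 0.00071055 0.02025711] axes [[ 0.   -0.95 -0.3 ]
 [ 1.    0.    0.  ]
 [-0.   -0.3   0.95]]
tool y in world [-0.26662498 -0.96379921  0.00148562]
yaw -0.19524665657184462
```

Emit:
arm_command(
  targets=[
    [[0,0,0],[30,-35,5],1],
    [[0,0,0],[30,-38,5],1],
    [[0,0,0],[30,-38,5],1],
    [[0,0,0],[30,-38,5],1],
    [[0,0,0],[30,-38,0],1],
    [[0,0,0],[30,-38,0],1],
    [[0,0,0],[30,-38,0],1],
    [[0,0,0],[20,-40,0],1],
  ],
  squeeze=5,
)

```text
t: 0.9
eef_pos: [0.4111, 0.3459, 0.4243]
ee_rot: [3.141, 0.0, -0.27]
force: [-0.4, 0.3, 0.2]
width: 0.0291
```

Emit:
arm_command(
  targets=[
    [[0,0,0.015],[8,-45,0],1],
    [[0,0,0.015],[8,-46,0],1],
    [[0,0,0.015],[8,-46,0],1],
    [[0,0,0.015],[8,-46,0],1],
    [[0,0,0.015],[8,-46,0],1],
    [[0,0,0],[8,-46,0],1],
    [[0,0,0],[8,-46,0],1],
    [[0,0,0],[8,-46,0],1],
  ],
)

```text
t: 1.7
eef_pos: [0.4736, -0.0214, 0.4247]
ee_rot: [-3.141, -0.0, -0.194]
force: [1.7, 0.9, -0.4]
width: 0.0004
```

Emit:
arm_command(
  targets=[
    [[0,0,0],[8,-40,0],1],
    [[0,0,0],[6,-30,-10],1],
    [[0,0,0],[2,-15,-10],1],
    [[0,0,0],[0,0,0],1],
    [[0,0,0],[0,0,0],1],
    [[0,0,0],[0,0,0],1],
  ],
)

```text
t: 2.3
eef_pos: [0.49, -0.1039, 0.4051]
ee_rot: [-3.141, -0.0, -0.194]
force: [-0.2, 0.5, 0.9]
width: 0.0007
```

```bash
cat > look.py <<'E'
from h import *
import sys
s=get_state();c=camera_params("wrist");p,d=grab_frame("wrist")
cv2.imwrite(f"pics/{sys.argv[1]}.png",p[:,:,::-1]);np.savez(f"{sys.argv[1]}.npz",p=p,d=d,**c)
s=get_state()
print(s["t"],s["eef_pos"].round(4),s["ee_rot"].round(4),s["force"].round(2),s["width"])
Rt=R.from_euler("xyz",s["ee_rot"]).as_matrix();print("tip",(s["eef_pos"]+Rt[:,2]*.178).round(4))
E
python3 look.py w1
```

```text
2.35 [ 0.49   -0.1037  0.4051] [-3.1413e+00 -7.0000e-04 -1.9380e-01] [ 0.29 -0.14 -0.28] 0.00043072904261415946
tip [ 0.4901 -0.1037  0.2271]
```

View pics/w1.png

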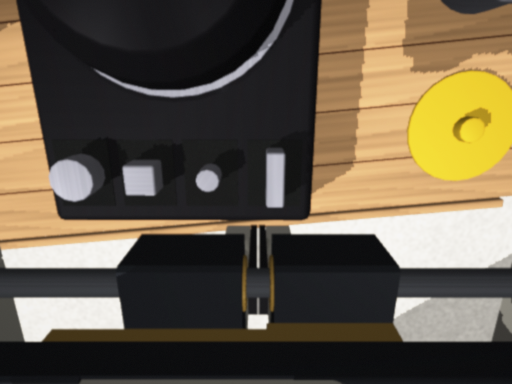

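The wrist view shows big (77,178), square (142,178), small (207,180) and bar (275,180), with the closed fingertips at about (258,230). I'll measure the caps from this view.

```bash
python3 - <<'E'
from h import *
z=np.load("w1.npz");c={k:z[k] for k in("mtx","eye","orientation")};P=pts(z["d"],c)
m=((P[...,2]>.140)&(P[...,2]<.155)).astype(np.uint8);m[:140]=0;m[215:]=0;m[:,320:]=0
n,l,st,ce=cv2.connectedComponentsWithStats(m)
for i in range(1,n):
    if st[i,4]>60: q=P[l==i];print(st[i],ce[i].round(1),onplane(*ce[i],.147,c).round(4),np.median(q[:,2]).round(4),((q.max(0)+q.min(0))/2).round(4))
print("deck",P[200,240],P[165,240])
E
```

```text
[ 266  150   19   57 1027] [274.8 178. ] [ 0.4993 -0.1196  0.147 ] 0.1464 [ 0.4975 -0.1194  0.1444]
[  49  157   48   44 1608] [ 72.2 178.5] [0.5285 0.031  0.147 ] 0.1464 [0.5274 0.033  0.1444]
[ 122  163   36   32 1027] [140.  178.6] [ 0.5185 -0.0193  0.147 ] 0.1463 [ 0.5178 -0.0179  0.1443]
[196 167  24  24 440] [207.2 178.9] [ 0.5085 -0.0693  0.147 ] 0.1464 [ 0.5077 -0.0688  0.1442]
deck [ 0.4794209  -0.08729369  0.12486112] [ 0.50914371 -0.09363005  0.12476122]
```

The two views agree within 3 mm, and the cap tops come out at z = .1464. Moving to hover just above the bar key.

Emit:
arm_command(
  targets=[
    [[0,0,0],[7,-15,-10],1],
    [[0,0,0],[0,0,-25],1],
    [[0,0,0],[0,0,-20],1],
    [[0,0,0],[0,0,-14],1],
    [[0,0,0],[0,0,0],1],
    [[0,0,0],[0,0,0],1],
    [[0,0,0],[0,0,0],1],
  ],
)

```text
t: 3.05
eef_pos: [0.4974, -0.119, 0.3369]
ee_rot: [-3.141, -0.002, -0.194]
force: [-0.2, -0.8, 0.7]
width: 0.0005
```

```bash
python3 look.py w2
```

```text
3.1 [ 0.4973 -0.1191  0.3368] [-3.1411e+00 -1.9000e-03 -1.9410e-01] [ 0.36 -0.08  0.59] 0.00030663462951335986
tip [ 0.4977 -0.1191  0.1588]
```

View pics/w2.png

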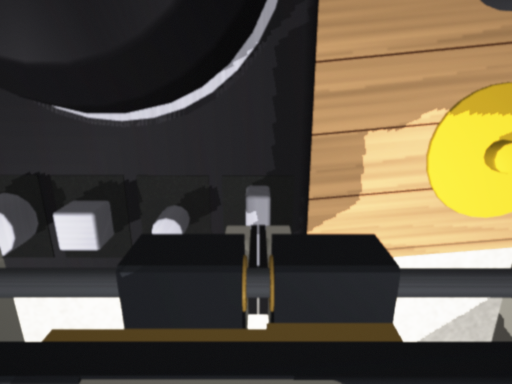

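The fingertips (258,235) sit over the bar's front part and are centred on its width. I'll go down slowly.

Emit:
arm_command(
  targets=[
    [[0,0,0],[0,0,-5],1],
    [[0,0,0],[0,0,-4],1],
    [[0,0,0],[0,0,-2],1],
    [[0,0,0],[0,0,-2],1],
    [[0,0,0],[0,0,-2],1],
    [[0,0,0],[0,0,-1],1],
    [[0,0,0],[0,0,0],1],
    [[0,0,0],[0,0,0],1],
  ],
)

```text
t: 3.9
eef_pos: [0.4969, -0.1194, 0.3197]
ee_rot: [3.142, 0.0, -0.195]
force: [-1.7, -0.1, 2.5]
width: 0.0005
```

Emit:
arm_command(
  targets=[
    [[0,0,0],[0,0,-2],1],
    [[0,0,0],[0,0,-2],1],
    [[0,0,0],[0,0,-2],1],
    [[0,0,0],[0,0,-1],1],
    [[0,0,0],[0,0,0],1],
    [[0,0,0],[0,0,0],1],
    [[0,0,0],[0,0,0],1],
  ],
)

```text
t: 4.6
eef_pos: [0.497, -0.1195, 0.3128]
ee_rot: [3.142, -0.0, -0.195]
force: [-2.0, 0.3, 5.0]
width: 0.0003
```

The tip is 11.7 mm below the cap's start height and the force is 5 N. Lifting to check.

Emit:
arm_command(
  targets=[
    [[0,0,0],[0,0,10],1],
    [[0,0,0],[0,0,25],1],
    [[0,0,0],[0,0,30],1],
    [[0,0,0],[0,0,15],1],
    [[0,0,0],[0,0,0],1],
    [[0,0,0],[0,0,0],1],
  ],
)

```text
t: 5.2
eef_pos: [0.4968, -0.1194, 0.3928]
ee_rot: [-3.141, -0.001, -0.195]
force: [0.5, -0.8, -0.5]
width: 0.0003
```

```bash
python3 look.py w3; cat > keys.py <<'E'
from h import *
import sys
z=np.load(sys.argv[1]+".npz");c={k:z[k] for k in("mtx","eye","orientation")};P=pts(z["d"],c)
for n,(x,y) in dict(big=(.527,.033),sq=(.517,-.0178),small=(.507,-.0685),bar=(.497,-.119)).items():
    for dx in((0,.006,.012) if n=="bar" else (0,)):
        q=P[(abs(P[...,0]-x-dx)<.005)&(abs(P[...,1]-y)<.004)&(P[...,2]<.16)]
        print(n,dx,len(q),np.median(q[:,2]).round(4) if len(q) else None)
E
python3 keys.py w3
```

```text
5.25 [ 0.4966 -0.1194  0.3922] [-3.1414e+00  6.0000e-04 -1.9500e-01] [ 0.58  0.69 -0.99] 0.0006028814754740208
tip [ 0.4965 -0.1194  0.2142]
big 0 141 0.1465
sq 0 144 0.1465
small 0 139 0.1466
bar 0 126 0.1366
bar 0.006 137 0.1364
bar 0.012 134 0.1364
```

View pics/w3.png

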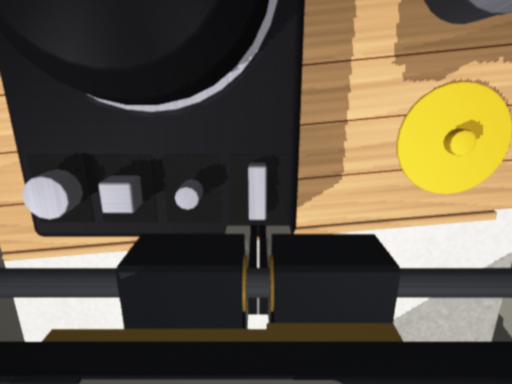

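The bar at (257,190) is fully down, with its top at .1365. The other three tops are still at .1465. Next is the small round key.

Emit:
arm_command(
  targets=[
    [[0,0,0],[5,25,0],1],
    [[0,0,0],[5.5,26,0],1],
    [[0,0,0],[0,0,-20],1],
    [[0,0,0],[0,0,-25],1],
    [[0,0,0],[0,0,-12],1],
    [[0,0,0],[0,0,0],1],
    [[0,0,0],[0,0,0],1],
    [[0,0,0],[0,0,0],1],
  ],
)

```text
t: 6.05
eef_pos: [0.5079, -0.0685, 0.3366]
ee_rot: [-3.141, -0.001, -0.195]
force: [0.8, 1.1, -0.4]
width: 0.0008
```

```bash
python3 look.py w4
```

```text
6.1 [ 0.5078 -0.0686  0.3366] [-3.1411e+00 -1.6000e-03 -1.9500e-01] [ 0.16 -0.72 -0.06] 0.00015973034575596625
tip [ 0.5081 -0.0685  0.1586]
```

View pics/w4.png

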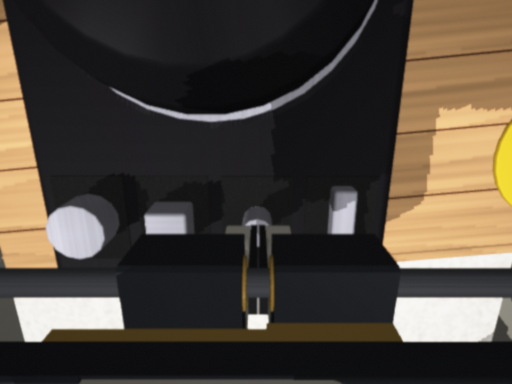

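The tips cover the small round key, and only its rear edge shows at (257,212). The square key's edge at (193,220) is well clear. Pressing.

Emit:
arm_command(
  targets=[
    [[0,0,0],[0,0,-5],1],
    [[0,0,0],[0,0,-4],1],
    [[0,0,0],[0,0,-2],1],
    [[0,0,0],[0,0,-2],1],
    [[0,0,0],[0,0,-2],1],
    [[0,0,0],[0,0,-2],1],
    [[0,0,0],[0,0,0],1],
    [[0,0,0],[0,0,0],1],
  ],
)

```text
t: 6.9
eef_pos: [0.5073, -0.0685, 0.3186]
ee_rot: [3.141, 0.0, -0.195]
force: [-1.9, 0.6, 1.9]
width: 0.0003
```

Emit:
arm_command(
  targets=[
    [[0,0,0],[0,0,-2],1],
    [[0,0,0],[0,0,-2],1],
    [[0,0,0],[0,0,-2],1],
    [[0,0,0],[0,0,-1],1],
    [[0,0,0],[0,0,0],1],
    [[0,0,0],[0,0,0],1],
    [[0,0,0],[0,0,0],1],
  ],
)

```text
t: 7.6
eef_pos: [0.5074, -0.0685, 0.3119]
ee_rot: [3.141, -0.0, -0.195]
force: [-3.4, -0.0, 6.6]
width: 0.0006
```

Emit:
arm_command(
  targets=[
    [[0,0,0],[0,0,10],1],
    [[0,0,0],[0,0,25],1],
    [[0,0,0],[0,0,30],1],
    [[0,0,0],[0,0,15],1],
    [[0,0,0],[0,0,0],1],
    [[0,0,0],[0,0,0],1],
  ],
)

```text
t: 8.2
eef_pos: [0.5073, -0.0684, 0.3917]
ee_rot: [-3.141, -0.001, -0.195]
force: [-0.4, -0.2, -0.6]
width: 0.0007
```

```bash
python3 look.py w5; python3 keys.py w5
```

```text
8.25 [ 0.5072 -0.0684  0.3911] [-3.1415e+00  7.0000e-04 -1.9500e-01] [-0.52 -0.17 -0.02] 0.0007330077715873263
tip [ 0.507  -0.0684  0.2131]
big 0 146 0.1465
sq 0 145 0.1466
small 0 129 0.1366
bar 0 130 0.1367
bar 0.006 137 0.1366
bar 0.012 150 0.1364
```

View pics/w5.png

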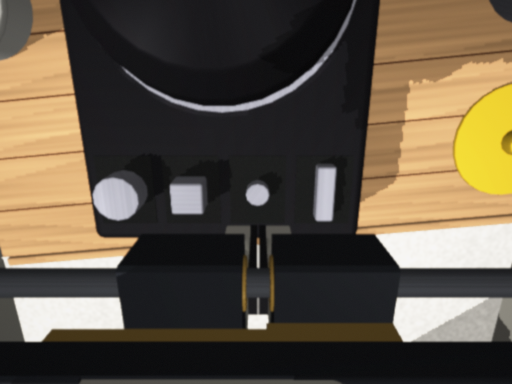

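The small key (257,194) and the bar (325,192) are down, with their tops at about .1366. The square and big keys are still up at .1465. The big key is next, at (.527,.033), so I shift +20 and +101 mm.

Emit:
arm_command(
  targets=[
    [[0,0,0],[6,30,0],1],
    [[0,0,0],[8,40,0],1],
    [[0,0,0],[6,31,0],1],
    [[0,0,0],[0,0,-20],1],
    [[0,0,0],[0,0,-22],1],
    [[0,0,0],[0,0,-12],1],
    [[0,0,0],[0,0,0],1],
    [[0,0,0],[0,0,0],1],
  ],
)

```text
t: 9.05
eef_pos: [0.5277, 0.0324, 0.3378]
ee_rot: [3.141, 0.0, -0.195]
force: [0.4, -0.1, 0.0]
width: 0.0006
```

```bash
python3 look.py w6
```

```text
9.1 [0.5278 0.0324 0.3383] [-3.1416e+00 -7.0000e-04 -1.9490e-01] [ 0.23 -0.26  0.2 ] 0.0004810970416152158
tip [0.5279 0.0324 0.1603]
```

View pics/w6.png

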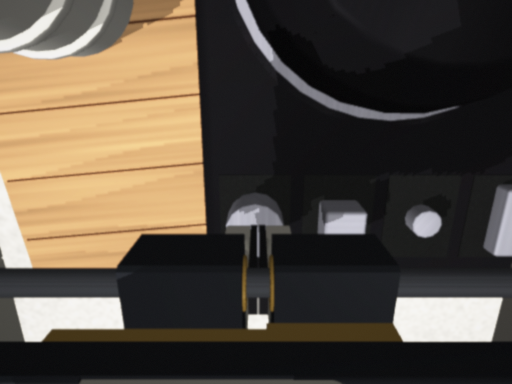

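The tips are centred on the big key (254,212). The square key's near edge at (318,215) is about 28 px from the tip edge at (290,230). Pressing.

Emit:
arm_command(
  targets=[
    [[0,0,0],[0,1,-6],1],
    [[0,0,0],[0,0,-5],1],
    [[0,0,0],[0,0,-2],1],
    [[0,0,0],[0,0,-2],1],
    [[0,0,0],[0,0,-2],1],
    [[0,0,0],[0,0,-2],1],
    [[0,0,0],[0,0,0],1],
    [[0,0,0],[0,0,0],1],
  ],
)

```text
t: 9.9
eef_pos: [0.5274, 0.0335, 0.3186]
ee_rot: [3.141, 0.0, -0.195]
force: [-1.2, -0.7, 2.7]
width: 0.0003
```

Emit:
arm_command(
  targets=[
    [[0,0,0],[0,0,-2],1],
    [[0,0,0],[0,0,-2],1],
    [[0,0,0],[0,0,-2],1],
    [[0,0,0],[0,0,-1],1],
    [[0,0,0],[0,0,0],1],
    [[0,0,0],[0,0,0],1],
    [[0,0,0],[0,0,0],1],
  ],
)

```text
t: 10.6
eef_pos: [0.5275, 0.0335, 0.312]
ee_rot: [3.142, -0.0, -0.195]
force: [-2.8, -0.1, 6.5]
width: 0.0005
```

Emit:
arm_command(
  targets=[
    [[0,0,0],[0,0,10],1],
    [[0,0,0],[0,0,25],1],
    [[0,0,0],[0,0,30],1],
    [[0,0,0],[0,0,20],1],
    [[0,0,0],[0,0,10],1],
    [[0,0,0],[0,0,0],1],
    [[0,0,0],[0,0,0],1],
    [[0,0,0],[0,0,0],1],
  ],
)

```text
t: 11.4
eef_pos: [0.5271, 0.0335, 0.4053]
ee_rot: [3.141, 0.002, -0.195]
force: [0.2, -0.1, 0.4]
width: 0.0004
```

```bash
python3 look.py w7; python3 keys.py w7; python3 - <<'E'
from h import *
p,d=grab_frame("scene");cv2.imwrite("pics/scene1.png",p[:,:,::-1])
z=np.load("scene0.npz")
m=(np.abs(p.astype(int)-z["p"]).max(2)>40);m[:150]=0
print("changed px in lower scene",m.sum(), "in dome/ramekins/cellar/lid:",[int(m[a:b,e:f].sum()) for a,b,e,f in((165,250,175,275),(170,240,285,335),(190,230,100,140),(168,196,115,160))])
E
```

```text
11.45 [0.5272 0.0335 0.4053] [ 3.1405e+00  2.0000e-03 -1.9500e-01] [ 0.03  0.35 -0.05] 0.0001908848831163086
tip [0.5268 0.0334 0.2273]
big 0 120 0.1365
sq 0 128 0.1466
small 0 121 0.1365
bar 0 122 0.1367
bar 0.006 121 0.1366
bar 0.012 164 0.1364
changed px in lower scene 12511 in dome/ramekins/cellar/lid: [114, 64, 642, 83]
```

View pics/w7.png

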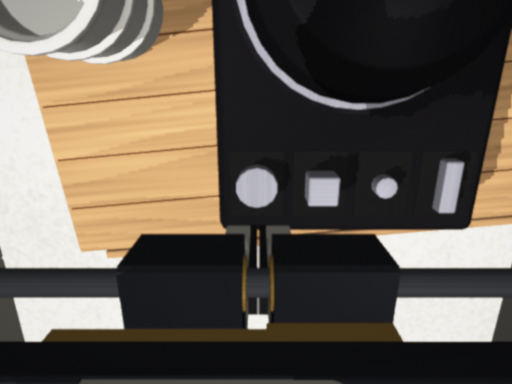

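View pics/scene1.png

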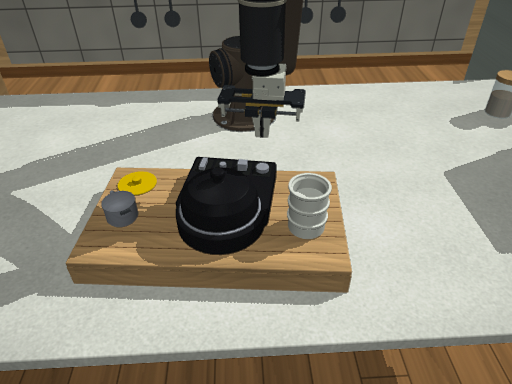

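Bar, small and big are all down at about .1365, and the square key is up at .1466. In the scene view the dome, ramekins, cellar (120,208) and yellow lid (137,183) look unmoved. The cellar patch did change colour, which may be the arm's shadow, so I'll check it by depth before handing in.

```bash
python3 - <<'E'
from h import *
p,d=grab_frame("scene");d0=np.load("scene0.npz")["d"]
for n,(a,b,e,f) in dict(dome=(165,250,175,275),ram=(170,240,285,335),cellar=(190,230,100,140),lid=(168,196,115,160)).items():
    x=np.abs(d-d0)[a:b,e:f];print(n,"median",np.median(x).round(4),"px>8mm",(x>.008).sum())
s=get_state();print(s["force"],np.abs(s["qd"]).max(),s["t"])
E
```

```text
dome median 0.0016 px>8mm 110
ram median 0.0017 px>8mm 34
cellar median 0.0017 px>8mm 14
lid median 0.002 px>8mm 16
[-0.34241789 -0.13834184 -0.02524035] 0.004997190094496239 11.55
```

```bash
python3 -c "
from station import *
print(job_done())"
```

```text
the job is handed in; nothing more can be done
None
```

I pressed the bar key, then the small round key, then the big round key, using the closed fingertips. I checked the keys with the wrist camera after each press and handed the job in at about 11.6 s; it reports no verdict.

- **Keys:** in the last wrist depth picture, the bar, small round and big round tops stood about 10 mm down, at z ≈ 0.1365 m (0.1465 m when up). The square key was still up at 0.1466 m.
- **Force:** the tool force readings at the bottom of the presses were about 5 to 7 N vertically. They were about 0 N after the last retreat, with the fingertips about 80 mm above the deck keys.
- **Bystanders:** the median depth change at the dome, ramekins, cellar and yellow lid was 2 mm or less, about the noise level. A few outlier pixels remained (110 in the dome patch, 34 or fewer elsewhere). I put those down to edges and noise, but did not check them one by one.
- **Disagreements:**
  - The colour comparison flagged 642 changed pixels on the cellar. Depth showed it unmoved, so this was most likely the arm's shadow.
  - The top and wrist cameras differed by up to about 3 mm on the key positions, so I used a point between them.
  - My first quick picks from the scene camera were up to about 15 mm off in x, because I had picked near the cap edges. I did not use them.

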